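# Pack a vial down the transit tube with the packing rod

### The job

Stand the vial from the small round dish, cap up, in the mouth of the tall transit tube, on top of the vial already inside, and let go of it. Then take the packing rod from its stand and push both vials down the tube until they bottom out, press them home firmly with about 15 N for half a second (less than 10 N proves nothing, and the glass must not be loaded above 20 N), and put the rod back upright in its stand. Leave the used vial and the stapler where they are.

Things in the scene. Friction and masses are not known exactly. Their poses are not given: they have to be found in the camera images.
- tube: Fixed upright transit tube: clear round sleeve, outside 34 mm, straight bore 26.8 mm, mouth 155 mm above the worktop (41 mm across outside). White foot 92 mm across, 17 mm high; its white collar, 45 mm across, hides the lowest 46 mm. Origin: on the axis at the worktop, z up. Deep in the foot is a stop that cannot be seen: the lower vial bottoms out with its base 14 to 30 mm above the worktop.
- tube_mouth (a point): Centre of the tube's mouth, on its axis, 155 mm above the worktop; z up. The top 7 mm of the bore flare to 33.8 mm. The stop deep below is a hard rubber buffer that gives about 1 mm per 5 N, 7 mm at most; its height differs from tube to tube. When bottomed out, the upper vial's top is 31 to 47 mm below the mouth.
- vial_low: The glass vial already in the tube, 22 mm diameter, 47 mm high, cap up. It stands on a ring-shaped carriage that stays by friction where it is and goes down only when pushed with about 4 N. At the start its base is 90 mm above the worktop and its top 137 mm, so a vial put on it reaches to 184 mm, 29 mm out of the mouth. Origin: centre of its base, z up.
- vial: The glass vial to load: 22 mm diameter, 47 mm high, 12 g; body straight up to 39 mm, above it the narrower cap, 14 mm across on top, flat. It stands cap up in the small round dish. Origin: centre of its base, z towards the cap.
- dish: Small shallow round steel dish, 66 mm across, rim 12 mm high, floor 3 mm thick, fixed. Origin: centre of its underside.
- rod: Packing rod, 70 to 130 g, upright in its stand: metal shaft 16 mm in diameter, 80 mm long, flat lower end; then a guard disc 38 mm across (80 to 86 mm above the lower end); then a round grey handle 22 mm in diameter, from 86 to 140 mm. Origin: centre of the flat lower end; z along the rod towards the handle. It may lean up to 6 degrees in its stand.
- rod_stand: Fixed short round stand for the rod, white: foot 72 mm across, socket 52 mm high with a round hole 19 mm in diameter, flaring to 26 mm at the mouth; the hole's floor is 5 mm above the worktop. Origin: on the hole's axis at the worktop, z up.
- stand_mouth (a point): Centre of the stand's mouth, on the hole's axis, 52 mm above the worktop.
- used_vial: A used vial of the same make, standing by itself on the worktop, not in a dish: leave it. 22 mm diameter, 47 mm high. Origin: centre of its base.
- stapler: Stapler, 126 mm long, 30 mm wide, 46 mm high: leave it. Origin: centre of its underside.
Things that resemble listed ones, but are neither listed nor needed, are in the scene too. Of the things shaped like the rod, the metal one is meant.

How it is judged:
By the outcome, as a careful person would: the job done as asked, in the order asked, and still so for the second after the job is handed in, with the robot touching nothing.
It also fails if it takes over 72 s, if anything falls off the work surface, if the arm or the gripper's body presses on something with over 40 N, if the wrist force passes 120 N, or if a joint passes its speed limit or range.

### The arm

A 6-joint arm with a two-finger parallel gripper is mounted at the origin on a cart in front of the work surface, level with it; the furniture and walls round the work are solid. World frame = base frame: x ahead of the robot, y to its left, z up, the work surface at z = 0. Lengths are in m, angles in rad, forces in N, time in s.
With the tool pointing down it reaches from about 0.35 to 0.975 m from the base axis. Payload 4.9 kg.
Tool frame: the origin (TCP) lies at the very end of the fingers, on their centre line; the grasp point (between the pads) lies 19 mm behind it; z points along the fingers, y is the line along which they close (so a half turn about z gives the same grasp; the last joint's range is limited). The gripper opens to 85 mm and grips with 20 to 120 N. Pads are 22 mm wide; open, the fingers measure 114 mm over their backs; the gripper's body (76 mm by 85 mm) begins 54 mm behind the grasp point. The pads swing forward as they close: fully open they stand 13 mm farther back than shut.
Start: joints at [-1.388, 0.053, 1.613, -0, 1.476, -0.119], TCP at [0.186, -0.597, 0.231] pointing down, gripper open.
Joint ranges: [-3.01, 3.01], [-1.01, 2.22], [0.06, 2.58], [-1.02, 4.17], [0.09, 2.62], [-3.14, 3.14]. Speed limits (rad/s): [2.57, 2.57, 3.14, 3.14, 3.14, 3.14].

### API

Orientations are given as a rotation vector (axis times angle).
In Python, from station import get_obs, get_image, finish_job gives the robot as it stands. The module is installed in compiled form; this text tells all that it offers.
- The arm moves only by the tool carry_out, never from a script. Its argument "rows" is a list of rows, each a list of 7 numbers: the turn, a rotation vector about the tool's x, y, z as a fraction of full scale, then the shift along the tool's x, y, z as a fraction of full scale, then the closure, from -1 (fully open) to 1 (shut). A call has 1 to 5 rows; each row is the pose to reach, as a shift and turn from the pose commanded when the call began, along the tool's axes at that moment, turning the shorter way round; what a row does not reach only later rows make up. Full scale, the value 1, is 300 mm for a shift and pi rad for a turn. A row lasts 1/10 s, in which the tool goes at most 50 mm and 8.59 degrees, less where a joint would pass 70% of its speed; a pose out of reach is approached as far as the arm can. A call with a number of a shift or a turn outside -1 to 1 is refused whole. A call with a gripper value outside its range is refused whole. The fingers move at their own pace and stop on an object; "force" is the grip in N (left out, the last holds). Time passes only in rows, so rows that repeat a pose let the fingers close. It gives the time, the measured TCP pose, the force, the opening and the grip force at its end, in the units of the state.
- get_obs(): the state, without advancing time (a new reading comes with each control period).
- get_image(name): name is "scene" or "top"; returns a dict with "img" (420x560x3 uint8, blue, green, red), "mtx" (3x3 intrinsics, pixels), "D" ([k1, k2, p1, p2, k3] as OpenCV has them; the pictures are not rectified), "R" (3x3) and "t" (3): a world point X has camera coordinates R X + t. Camera axes: x right, y down, z forward; pixel columns grow to the right and rows downward; lengths in m; the calibration is good to about 2 mm. A picture is of the moment at which its call begins. There is no depth.
- finish_job(): hands the job in; it is judged then, once.
The state is a dict: "t": time; "q": joint angles; "dq": joint speeds; "effort": joint torques, N m; "tool_pos": TCP position; "tool_rot": TCP orientation; "contact_force": force on the tool from outside, world axes, zero at the start; "wrist_torque": the same for the moment, N m; "opening": finger opening in m; "grip_force": force on a finger pad.
Only numpy, scipy, OpenCV 4.12 (cv2) and the standard library are available. Lean on these libraries where they do the work, as an engineer would, in place of code of your own. Each camera call takes 0.05 s, during which the arm holds its last target. There are 200 camera calls.

## Working session

There is one attempt and no reset: what is moved stays moved. The work goes in short steps, Python scripts to look and compute and a tool call to move; the robot and the scene stay as the last step left them, time stands still between calls to the robot, and variables do not carry over. Pictures are saved under pics/ and viewed, at most 10 in all, crops included, and the job is handed in when it is done.

Besides the shell and the picture viewer there is one more tool, called after "Emit:" by a JSON object that holds its "op" and its "data", one argument or row to a line. carry_out: Moves the arm, as the interface text tells. Shift numbers are shares of 300 mm and turn numbers shares of pi rad, none past 1 either way. Its arguments: {"type":"object","properties":{"rows":{"type":"array"},"force":{"type":"number"}},"required":["rows"]}

```bash
mkdir -p pics
cat > h.py <<'E'
import numpy as np, cv2
from scipy.spatial.transform import Rotation as Ro
from station import get_obs, get_image
def cams(): return {n:get_image(n) for n in("scene","top")}
def px(c,X): 
    return cv2.projectPoints(np.float64(X).reshape(-1,1,3),cv2.Rodrigues(c["R"])[0],c["t"],c["mtx"],c["D"])[0].reshape(-1,2)
def ray(c,p):
    u=cv2.undistortPoints(np.float64(p).reshape(1,1,2),c["mtx"],c["D"]).ravel()
    return -c["R"].T@c["t"], c["R"].T@np.r_[u,1]
def onz(c,p,z):
    o,d=ray(c,p); return o+d*(z-o[2])/d[2]
def save(n,c,box=None,s=1):
    im=c["img"]
    if box: im=im[box[1]:box[3],box[0]:box[2]]
    cv2.imwrite(f"pics/{n}.png",cv2.resize(im,None,fx=s,fy=s,interpolation=cv2.INTER_CUBIC))
def go(X,rv=None):
    "shift/turn in call units from commanded~measured pose to TCP X"
    o=get_obs(); R=Ro.from_rotvec(o["tool_rot"])
    s=R.inv().apply(np.array(X)-o["tool_pos"])/.3
    t=(R.inv()*Ro.from_rotvec(rv)).as_rotvec()/np.pi if rv is not None else 0
    print("shift",np.round(s,4),"turn",np.round(t,4))
E
python3 - <<'E'
from h import *
import pickle
c=cams(); pickle.dump(c,open("c0.pkl","wb"))
for n in c: save(n+"0",c[n],None,1.42); print(n,-c[n]["R"].T@c[n]["t"],c[n]["R"][2])
o=get_obs(); print(o["tool_pos"],o["tool_rot"],o["opening"],o["t"],o["contact_force"]); print(Ro.from_rotvec(o["tool_rot"]).as_matrix().round(3))
E
```

```text
scene [0.06023697 0.59670033 0.50037495] [ 0.59171204 -0.67470413 -0.44119292]
top [0.36412719 0.03616745 1.06463797] [ 0.20127576 -0.00861763 -0.97949671]
[ 0.18567006 -0.59618318  0.23017805] [-3.10403776e+00 -4.72051349e-01  1.26718243e-04] 0.08544836772202044 0.1 [-0.18076547  0.03562065 -0.55490931]
[[ 0.955  0.297 -0.   ]
 [ 0.297 -0.955  0.002]
 [ 0.    -0.002 -1.   ]]
```

View pics/scene0.png

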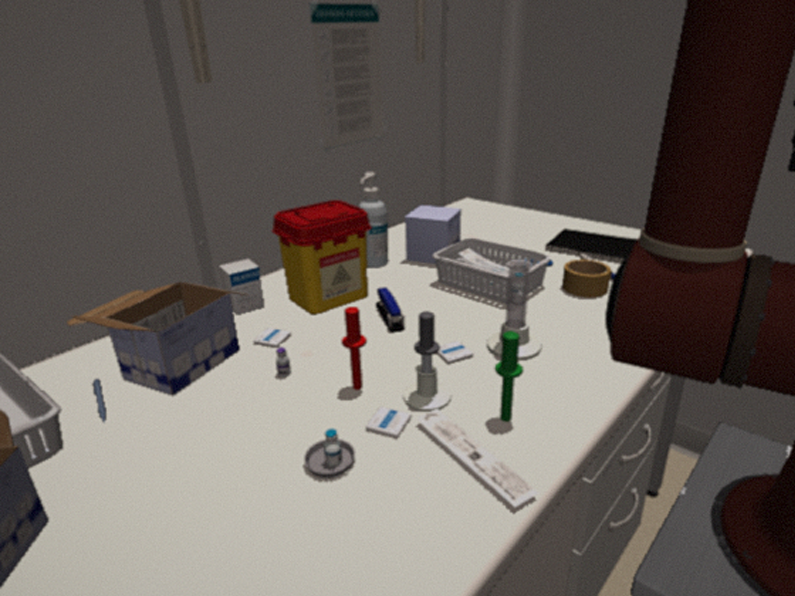

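View pics/top0.png

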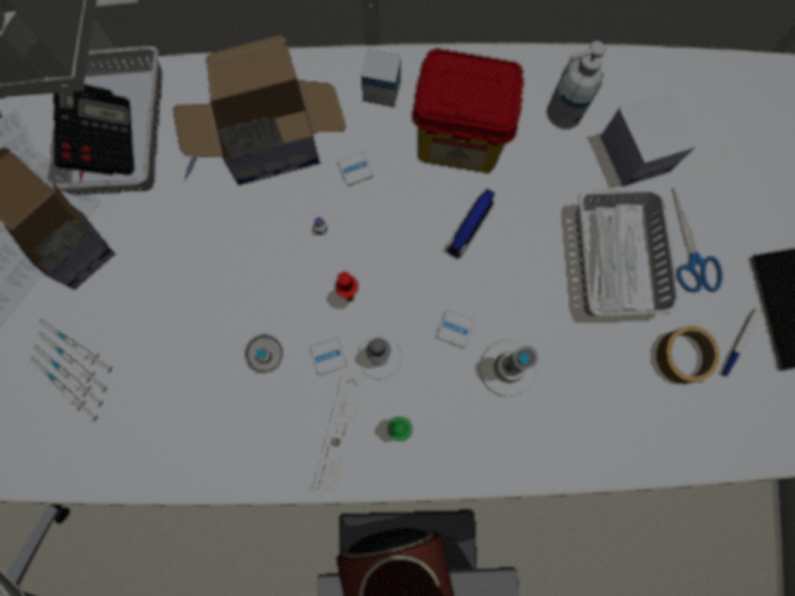

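Scene view (1.42x): the dish with the blue-capped vial is at (330,455), the grey metal rod in its white stand at (427,360) and the tube at (515,310). The purple-capped used vial stands alone at (283,362), and the red (353,348) and green (508,378) rods are decoys. In the top view these are at: dish (263,353), rod (378,350), tube (512,367). The vial to load is the one in the dish. The rod to use is the grey metal one in the stand. I'll confirm both in one enlarged composite.

Run:
```python
from h import *
import pickle
c=pickle.load(open("c0.pkl","rb"))
T=[("scene",200,275),("scene",268,215),("scene",330,180),("top",152,212),("top",240,212),("top",328,222)]
t=[]
for n,x,y in T:
    a=cv2.resize(c[n]["img"][y:y+75,x:x+65],(260,300),interpolation=cv2.INTER_CUBIC)
    for k in range(0,65,10): cv2.line(a,(k*4,0),(k*4,6 if k%50 else 12),(0,0,255),1)
    for k in range(0,75,10): cv2.line(a,(0,k*4),(6 if k%50 else 12,k*4),(0,0,255),1)
    t.append(a)
cv2.imwrite("pics/comp.png",np.vstack([np.hstack(t[:3]),np.hstack(t[3:])]))
```

```text
(no output)
```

View pics/comp.png

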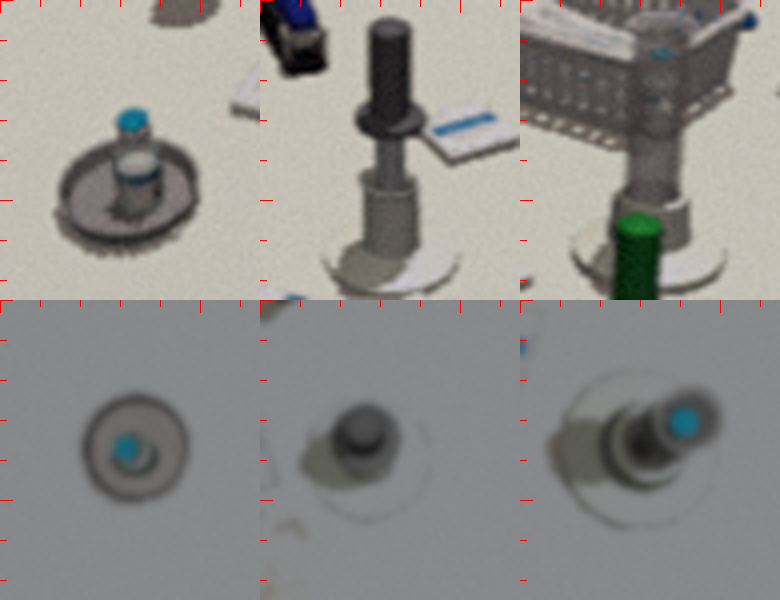

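The composite confirms both. The vial has a blue cap and sits in the steel dish; the rod has a metal shaft and guard disc and is in the white stand. The tube holds a blue-capped vial. Next I'll triangulate.

Run:
```python
from h import *
import pickle
c=pickle.load(open("c0.pkl","rb"));t=c["top"];s=c["scene"]
def tri(a,b):
    o,d=ray(t,a);p,e=ray(s,b);d/=np.linalg.norm(d);e/=np.linalg.norm(e)
    k=np.linalg.lstsq(np.c_[d,-e],p-o,rcond=None)[0]; A,B=o+d*k[0],p+e*k[1]
    return ((A+B)/2*1e3).round(1),np.linalg.norm(A-B)*1e3
P=lambda n,*r:print(n,*r)
P("vial cap z50",tri((183.25,249.25),(233,305)),onz(t,(183.25,249.25),.05),onz(s,(233,305),.05))
P("dish z12",onz(t,(186,248.75),.010))
P("rod top z145",tri((265.25,244.25),(300.25,222)),onz(t,(265.25,244.25),.145),onz(s,(300.25,222),.145))
P("rod disc z88",onz(s,(300.75,244.5),.088))
P("stand foot z~3",onz(t,(267,252),.003))
P("lowvial cap z137",onz(t,(369.25,252.25),.137)); P("mouth z155",onz(t,(369.25,252.),.155),onz(s,(365,185.5),.155),tri((369.25,252),(365,185.5)))
P("tube foot",onz(t,(357.4,259.5),.010)); P("collar",onz(s,(362.5,229.5),.046))
```

```text
vial cap z50 (array([501.4, 237.8,  48.5]), np.float64(0.7890638462221561)) [0.50090267 0.23721942 0.05      ] [0.50036162 0.23910782 0.05      ]
dish z12 [0.507308   0.23869092 0.01      ]
rod top z145 (array([494.8,  52.2, 140.5]), np.float64(0.7761762615878623)) [0.49387607 0.05191763 0.145     ] [0.48973212 0.05922219 0.145     ]
rod disc z88 [0.49552707 0.05109328 0.088     ]
stand foot z~3 [0.49562691 0.05073914 0.003     ]
lowvial cap z137 [ 0.47199702 -0.15984528  0.137     ]
mouth z155 [ 0.47040736 -0.15607478  0.155     ] [ 0.47311586 -0.15907803  0.155     ] (array([ 470.6, -155.5,  156.7]), np.float64(0.9392395445968369))
tube foot [ 0.47084402 -0.15784675  0.01      ]
collar [ 0.46700518 -0.15040469  0.046     ]
```

Emit:
{"op": "carry_out", "data": {
  "rows": [
    [0,0,0,0.741,-0.363,0,-1],
    [0,0,0,0.741,-0.363,0,-1],
    [0,0,0,0.741,-0.363,0,-1],
    [0,0,0,0.741,-0.363,0,-1],
    [0,0,0,0.741,-0.363,0,-1]
  ]
}}

```text
t: 0.6
tool_pos: [0.3667, -0.4248, 0.2308]
tool_rot: [-3.105, -0.472, 0.0]
contact_force: [1.0, -0.9, -0.0]
opening: 0.085
grip_force: 0.0
```

Emit:
{"op": "carry_out", "data": {
  "rows": [
    [0,0,0,0.429,-0.705,0,-1],
    [0,0,0,0.429,-0.705,0,-1],
    [0,0,0,0.429,-0.705,0,-1],
    [0,0,0,0.429,-0.705,0,-1],
    [0,0,0,0.429,-0.705,0,-1]
  ]
}}

```text
t: 1.1
tool_pos: [0.4255, -0.1843, 0.2309]
tool_rot: [-3.106, -0.472, 0.0]
contact_force: [1.3, 0.2, -0.3]
opening: 0.0852
grip_force: 0.0
```

Emit:
{"op": "carry_out", "data": {
  "rows": [
    [0,0,0,0.429,-0.705,0,-1],
    [0,0,0,0.429,-0.705,0,-1],
    [0,0,0,0.429,-0.705,0,-1],
    [0,0,0,0.429,-0.705,0,-1],
    [0,0,0,0.429,-0.705,0,-1]
  ]
}}

```text
t: 1.6
tool_pos: [0.4855, 0.056, 0.2311]
tool_rot: [3.106, 0.473, 0.0]
contact_force: [0.5, -0.4, 0.4]
opening: 0.0853
grip_force: 0.0
```

Emit:
{"op": "carry_out", "data": {
  "rows": [
    [0,0,0,0.231,-0.574,0,-1],
    [0,0,0,0.231,-0.574,0,-1],
    [0,0,0,0.231,-0.574,0,-1],
    [0,0,0,0.231,-0.574,0.2,-1],
    [0,0,0,0.231,-0.574,0.4,-1]
  ]
}}

```text
t: 2.1
tool_pos: [0.502, 0.2387, 0.1403]
tool_rot: [-3.103, -0.478, -0.01]
contact_force: [0.4, 0.4, -0.7]
opening: 0.0858
grip_force: 0.0
```

Run:
```python
from h import *
o=get_obs();print(o["tool_pos"],o["tool_rot"],o["q"])
go([.501,.238,.018])
c=cams(); print(c["top"]["img"].shape)
a=cv2.resize(c["top"]["img"][205:280,150:250],None,fx=6,fy=6,interpolation=cv2.INTER_CUBIC)
print(px(c["top"],[[.501,.238,.05],o["tool_pos"]]))
b=cv2.resize(c["scene"]["img"][240:340,190:280],(540,600)); b=cv2.resize(b,(400,444)); a=cv2.resize(a,(400,300))
cv2.imwrite("pics/v1.png",np.hstack([b,np.vstack([a,np.zeros((144,400,3),np.uint8)])]))
```

```text
[0.50197399 0.23871719 0.14025457] [-3.10336493 -0.47796912 -0.01004609] [ 3.09708014e-01 -4.21570257e-02  1.86411021e+00  6.20615455e-04
  1.31306616e+00  1.57471684e+00]
shift [-0.0065  0.0016  0.4075] turn 0
(420, 560, 3)
[[182.90515625 249.2152184 ]
 [173.9315695  243.04958884]]
```

View pics/v1.png

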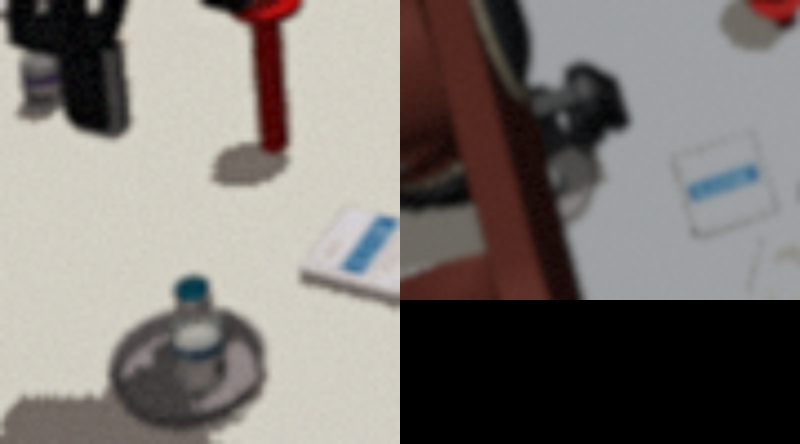

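The vial is undisturbed, with its cap at (192,290) in the scene crop, and the fingers are clear of it. Descending.

Emit:
{"op": "carry_out", "data": {
  "rows": [
    [0,0,0,-0.006,0.001,0.16,-1],
    [0,0,0,-0.006,0.001,0.31,-1],
    [0,0,0,-0.006,0.001,0.4,-1],
    [0,0,0,-0.006,0.001,0.407,-1],
    [0,0,0,-0.006,0.001,0.407,-1]
  ],
  "force": 20
}}

```text
t: 2.7
tool_pos: [0.4997, 0.2341, 0.0181]
tool_rot: [-3.106, -0.471, -0.002]
contact_force: [0.6, 0.6, 0.0]
opening: 0.0854
grip_force: 0.0
```

Emit:
{"op": "carry_out", "data": {
  "rows": [
    [0,0,0,0,0,0,0.3],
    [0,0,0,0,0,0,0.4],
    [0,0,0,0,0,0,0.5],
    [0,0,0,0,0,0,0.6],
    [0,0,0,0,0,0,0.7]
  ],
  "force": 20
}}

```text
t: 3.2
tool_pos: [0.4993, 0.2345, 0.0176]
tool_rot: [-3.106, -0.472, -0.002]
contact_force: [-0.7, -0.9, 3.6]
opening: 0.0208
grip_force: 20.7
```

Emit:
{"op": "carry_out", "data": {
  "rows": [
    [0,0,0,0,0,0,1],
    [0,0,0,0,0,0,1],
    [0,0,0,0,0,0,1],
    [0,0,0,0,0,0,1],
    [0,0,0,0,0,0,1]
  ],
  "force": 20
}}

```text
t: 3.7
tool_pos: [0.4993, 0.2345, 0.0175]
tool_rot: [-3.106, -0.472, -0.001]
contact_force: [-1.8, -1.4, 5.3]
opening: 0.021
grip_force: 20.8
```

Emit:
{"op": "carry_out", "data": {
  "rows": [
    [0,0,0,0,0,-0.05,1],
    [0,0,0,0,0,-0.2,1],
    [0,0,0,0,0,-0.36,1],
    [0,0,0,0,0,-0.52,1],
    [0,0,0,0,0,-0.68,1]
  ]
}}

```text
t: 4.2
tool_pos: [0.4982, 0.2342, 0.223]
tool_rot: [-3.106, -0.472, -0.0]
contact_force: [0.9, 0.6, 0.2]
opening: 0.0205
grip_force: 20.5
```

Run:
```python
from h import *
o=get_obs();print(o["tool_pos"],o["opening"])
go([.480,-.05,.24]); go([.471,-.157,.24])
```

```text
[0.49819172 0.23416758 0.22303144] 0.020525875020169098
shift [-0.3394  0.8864 -0.0567] turn 0
shift [-0.4741  1.218  -0.0567] turn 0
```

Emit:
{"op": "carry_out", "data": {
  "rows": [
    [0,0,0,-0.27,0.7,-0.06,1],
    [0,0,0,-0.27,0.7,-0.06,1],
    [0,0,0,-0.27,0.7,-0.06,1],
    [0,0,0,-0.27,0.7,-0.06,1],
    [0,0,0,-0.27,0.7,-0.06,1]
  ]
}}

```text
t: 4.7
tool_pos: [0.4833, 0.0068, 0.2397]
tool_rot: [3.105, 0.468, 0.002]
contact_force: [0.0, 0.0, -0.1]
opening: 0.021
grip_force: 20.5
```

Emit:
{"op": "carry_out", "data": {
  "rows": [
    [0,0,0,-0.1,0.25,0,1],
    [0,0,0,-0.19,0.45,0,1],
    [0,0,0,-0.204,0.518,0,1],
    [0,0,0,-0.204,0.518,0,1],
    [0,0,0,-0.204,0.518,0,1]
  ]
}}

```text
t: 5.2
tool_pos: [0.471, -0.159, 0.239]
tool_rot: [3.107, 0.466, -0.0]
contact_force: [-0.2, 0.2, 0.3]
opening: 0.0206
grip_force: 20.5
```

Run:
```python
from h import *
import pickle
o=get_obs();print(o["tool_pos"],o["opening"])
c=cams();pickle.dump(c,open("c1.pkl","wb"))
s=c["scene"];print(px(s,[[.471,-.157,.155],[.471,-.157,.222],o["tool_pos"]]),px(c["top"],[[.471,-.157,.155],[.471,-.157,.27]]))
a=cv2.resize(s["img"][120:260,320:410],(400,622),interpolation=cv2.INTER_CUBIC)[:600]
b=cv2.resize(c["top"]["img"][200:290,320:410],(400,400),interpolation=cv2.INTER_CUBIC)
cv2.imwrite("pics/v2.png",np.hstack([a,np.vstack([b,np.zeros((200,400,3),np.uint8)])]))
```

```text
[ 0.47101048 -0.15901936  0.23898277] 0.0206415740919979
[[365.35219537 185.98167144]
 [367.3351696  157.82825603]
 [368.32845734 150.15119231]] [[369.68566057 251.6908588 ]
 [382.83910824 243.59599319]]
```

View pics/v2.png

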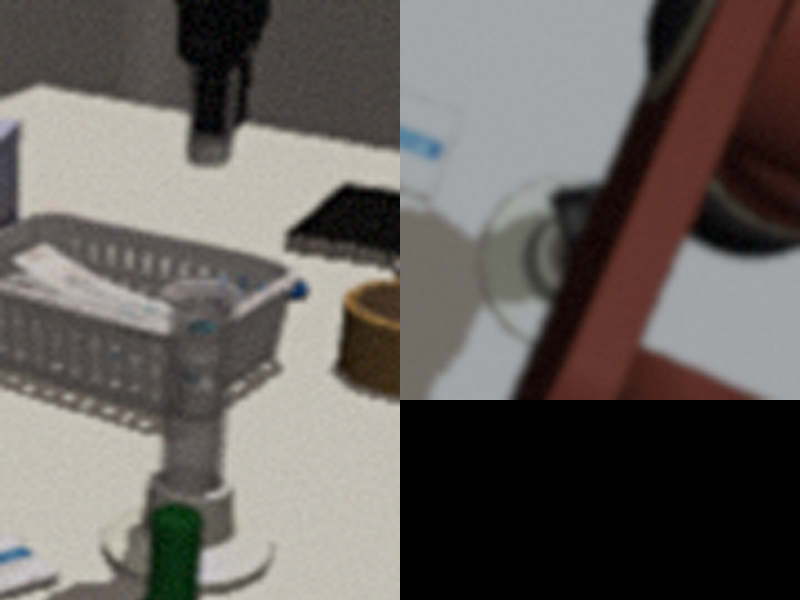

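The vial hangs straight below the fingers, its base at (209,156) in the crop, right above the tube mouth at (203,295). Both match the projections. I'll lower it in stages, watching the force.

Emit:
{"op": "carry_out", "data": {
  "rows": [
    [0,0,0,-0.002,-0.004,0.1,1],
    [0,0,0,-0.002,-0.004,0.18,1],
    [0,0,0,-0.002,-0.004,0.215,1],
    [0,0,0,-0.002,-0.004,0.227,1],
    [0,0,0,-0.002,-0.004,0.233,1]
  ]
}}

```text
t: 5.8
tool_pos: [0.4711, -0.1553, 0.1693]
tool_rot: [3.105, 0.474, 0.001]
contact_force: [0.2, 0.5, 0.4]
opening: 0.0207
grip_force: 20.5
```

Emit:
{"op": "carry_out", "data": {
  "rows": [
    [0,0,0,0,0,0.006,1],
    [0,0,0,0,0,0.012,1],
    [0,0,0,0,0,0.018,1],
    [0,0,0,0,0,0.018,1]
  ]
}}

```text
t: 6.2
tool_pos: [0.4709, -0.1567, 0.1641]
tool_rot: [3.104, 0.472, 0.001]
contact_force: [-0.8, -2.6, 2.1]
opening: 0.0209
grip_force: 20.6
```

Emit:
{"op": "carry_out", "data": {
  "rows": [
    [0,0,0,-0.004,0.006,0,1],
    [0,0,0,-0.004,0.006,0,1],
    [0,0,0,-0.004,0.006,0.008,1],
    [0,0,0,-0.004,0.006,0.016,1],
    [0,0,0,-0.004,0.006,0.016,1]
  ]
}}

```text
t: 6.7
tool_pos: [0.4696, -0.1576, 0.1577]
tool_rot: [-3.105, -0.472, 0.002]
contact_force: [0.2, -0.2, -0.2]
opening: 0.0209
grip_force: 20.4
```

Emit:
{"op": "carry_out", "data": {
  "rows": [
    [0,0,0,0,0,0.005,1],
    [0,0,0,0,0,0.01,1],
    [0,0,0,0,0,0.01,1]
  ]
}}

```text
t: 7.0
tool_pos: [0.47, -0.1579, 0.1553]
tool_rot: [-3.106, -0.472, 0.0]
contact_force: [0.1, 0.5, -0.1]
opening: 0.021
grip_force: 20.5
```

Emit:
{"op": "carry_out", "data": {
  "rows": [
    [0,0,0,0,0,0.004,1],
    [0,0,0,0,0,0.008,1],
    [0,0,0,0,0,0.008,1]
  ]
}}

```text
t: 7.3
tool_pos: [0.4702, -0.158, 0.155]
tool_rot: [3.106, 0.473, -0.0]
contact_force: [-3.7, 1.0, 8.0]
opening: 0.0212
grip_force: 24.3
```

Emit:
{"op": "carry_out", "data": {
  "rows": [
    [0,0,0,0,0,-0.007,1],
    [0,0,0,0,0,-0.007,1],
    [0,0,0,0,0,-0.007,0.3],
    [0,0,0,0,0,-0.007,0.1],
    [0,0,0,0,0,-0.007,0]
  ]
}}

```text
t: 7.8
tool_pos: [0.4699, -0.1579, 0.1549]
tool_rot: [-3.106, -0.472, 0.001]
contact_force: [-0.3, 0.0, 0.1]
opening: 0.0425
grip_force: 0.0
```

Emit:
{"op": "carry_out", "data": {
  "rows": [
    [0,0,0,0,0,0,-0.2],
    [0,0,0,0,0,-0.05,-0.4],
    [0,0,0,0,0,-0.15,-0.4],
    [0,0,0,0,0,-0.3,-0.4],
    [0,0,0,0,0,-0.45,-0.4]
  ]
}}

```text
t: 8.3
tool_pos: [0.4696, -0.1577, 0.2924]
tool_rot: [-3.106, -0.472, 0.0]
contact_force: [0.4, -0.3, -0.5]
opening: 0.0597
grip_force: 0.0
```

Emit:
{"op": "carry_out", "data": {
  "rows": [
    [0,0,0,0.1,-0.15,0,-0.4],
    [0,0,0,0.2,-0.3,0,-0.4],
    [0,0,0,0.2,-0.4,0,-0.4],
    [0,0,0,0.2,-0.4,0,-0.4]
  ]
}}

```text
t: 8.7
tool_pos: [0.4916, -0.0222, 0.2918]
tool_rot: [-3.104, -0.48, -0.003]
contact_force: [0.3, -0.9, 0.5]
opening: 0.0598
grip_force: 0.0
```

Run:
```python
from h import *
import pickle
o=get_obs();print(o["tool_pos"],o["opening"])
c=cams();pickle.dump(c,open("c2.pkl","wb"))
s=c["scene"];print(px(s,[[.471,-.157,.184],[.471,-.157,.137],[.471,-.157,.155]]),px(c["top"],[[.471,-.157,.184]]))
a=cv2.resize(s["img"][150:260,320:400],(400,550),interpolation=cv2.INTER_CUBIC)
b=cv2.resize(c["top"]["img"][200:310,320:400],(400,550),interpolation=cv2.INTER_CUBIC)
cv2.imwrite("pics/v3.png",np.hstack([a,b]))
```

```text
[ 0.49156249 -0.02215146  0.29183716] 0.059828111704699205
[[366.1900249  174.03176213]
 [364.84701536 193.22665122]
 [365.35219537 185.98167144]] [[372.6938358  249.84253795]]
```

View pics/v3.png

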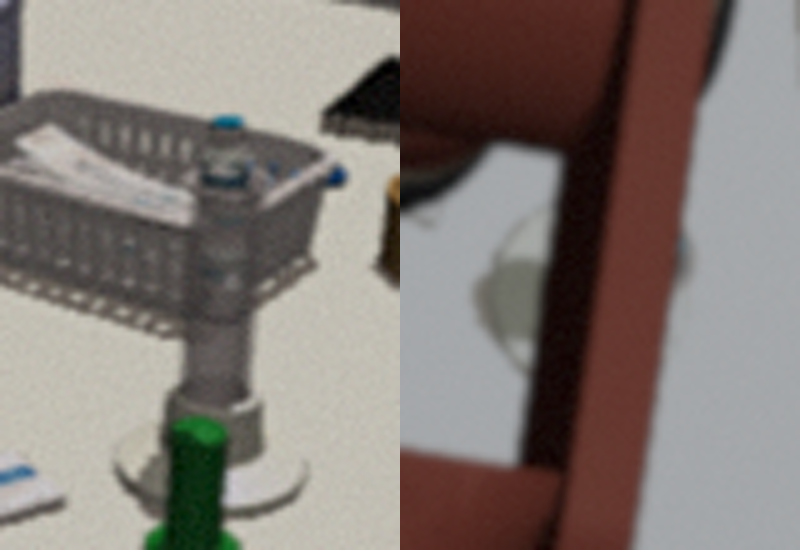

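The vial stands in the mouth with its cap at (228,122) in the crop, i.e. native (365.6,174.4), against a predicted (366.2,174.0) for z=184. Now the rod.

Run:
```python
from h import *
go([.495,.0515,.165])
```

```text
shift [ 0.0859 -0.2409  0.4212] turn 0
```

Emit:
{"op": "carry_out", "data": {
  "rows": [
    [0,0,0,0.086,-0.241,0,-1],
    [0,0,0,0.086,-0.243,0,-1],
    [0,0,0,0.086,-0.243,0.15,-1],
    [0,0,0,0.086,-0.243,0.25,-1],
    [0,0,0,0.086,-0.243,0.25,-1]
  ]
}}

```text
t: 9.3
tool_pos: [0.4919, 0.0509, 0.2103]
tool_rot: [-3.105, -0.47, 0.015]
contact_force: [-0.3, -0.6, -0.7]
opening: 0.0854
grip_force: 0.0
```

Run:
```python
from h import *
get_image("top");o=get_obs();print(o["tool_pos"])
go([.495,.0515,.098])
```

```text
[0.49349591 0.05073772 0.21342284]
shift [ 0.0072 -0.0004  0.3847] turn 0
```

Emit:
{"op": "carry_out", "data": {
  "rows": [
    [0,0,0,0.005,0,0.12,-1],
    [0,0,0,0.005,0,0.24,-1],
    [0,0,0,0.005,0,0.34,-1],
    [0,0,0,0.005,0,0.387,-1],
    [0,0,0,0.005,0,0.387,-1]
  ]
}}

```text
t: 9.85
tool_pos: [0.496, 0.0516, 0.0989]
tool_rot: [-3.106, -0.471, 0.002]
contact_force: [-0.6, -0.7, 0.5]
opening: 0.0854
grip_force: 0.0
```

Emit:
{"op": "carry_out", "data": {
  "rows": [
    [0,0,0,0,0,0,0.2],
    [0,0,0,0,0,0,0.4],
    [0,0,0,0,0,0,0.6],
    [0,0,0,0,0,0,1],
    [0,0,0,0,0,0,1]
  ],
  "force": 80
}}

```text
t: 10.35
tool_pos: [0.4968, 0.0521, 0.1003]
tool_rot: [3.105, 0.472, 0.003]
contact_force: [-0.2, -0.1, 3.3]
opening: 0.0201
grip_force: 77.9
```

Emit:
{"op": "carry_out", "data": {
  "rows": [
    [0,0,0,0,0,0,1],
    [0,0,0,0,0,0,1],
    [0,0,0,0,0,-0.03,1],
    [0,0,0,0,0,-0.06,1],
    [0,0,0,0,0,-0.06,1]
  ]
}}

```text
t: 10.85
tool_pos: [0.4969, 0.0522, 0.1186]
tool_rot: [3.105, 0.472, 0.004]
contact_force: [-0.1, -0.9, -1.1]
opening: 0.0205
grip_force: 78.1
```

Emit:
{"op": "carry_out", "data": {
  "rows": [
    [0,0,0,0,0,-0.15,1],
    [0,0,0,0,0,-0.3,1],
    [0,0,0,0,0,-0.45,1],
    [0,0,0,0,0,-0.6,1],
    [0,0,0,0,0,-0.74,1]
  ]
}}

```text
t: 11.35
tool_pos: [0.4958, 0.0523, 0.3411]
tool_rot: [3.106, 0.472, 0.001]
contact_force: [1.0, -0.8, -0.7]
opening: 0.0197
grip_force: 78.5
```

Run:
```python
from h import *
get_image("top");go([.470,-.158,.34])
```

```text
shift [-0.2987  0.6406  0.0323] turn 0
```

Emit:
{"op": "carry_out", "data": {
  "rows": [
    [0,0,0,-0.07,0.15,0,1],
    [0,0,0,-0.14,0.3,0,1],
    [0,0,0,-0.21,0.45,0,1],
    [0,0,0,-0.27,0.58,0.03,1],
    [0,0,0,-0.299,0.641,0.06,1]
  ]
}}

```text
t: 11.9
tool_pos: [0.4668, -0.161, 0.3206]
tool_rot: [3.106, 0.467, -0.0]
contact_force: [0.1, 0.3, -0.7]
opening: 0.0199
grip_force: 78.7
```

Emit:
{"op": "carry_out", "data": {
  "rows": [
    [0,0,0,0,0,0,1],
    [0,0,0,0,0,0,1]
  ]
}}

```text
t: 12.1
tool_pos: [0.4674, -0.1579, 0.3205]
tool_rot: [-3.105, -0.471, 0.001]
contact_force: [-0.0, 0.7, -0.2]
opening: 0.0201
grip_force: 78.7
```

Run:
```python
from h import *
import pickle
c=cams();pickle.dump(c,open("c3.pkl","wb"));o=get_obs();print(o["tool_pos"],o["contact_force"])
s=c["scene"];p=o["tool_pos"];print(px(s,[[.471,-.157,.184],p-[0,0,.095],p-[0,0,.012],p]))
a=cv2.resize(s["img"][90:210,330:410],(400,600),interpolation=cv2.INTER_CUBIC)
b=cv2.resize(c["top"]["img"][190:310,330:410],(400,600),interpolation=cv2.INTER_CUBIC)
cv2.imwrite("pics/v4.png",np.hstack([a,b]))
```

```text
[ 0.46789902 -0.15715201  0.32150859] [-0.3877606  -0.37787173 -0.65655168]
[[366.1900249  174.03176213]
 [368.76022008 156.09651315]
 [371.54891657 118.09096994]
 [371.97876916 112.30139577]]
```

View pics/v4.png

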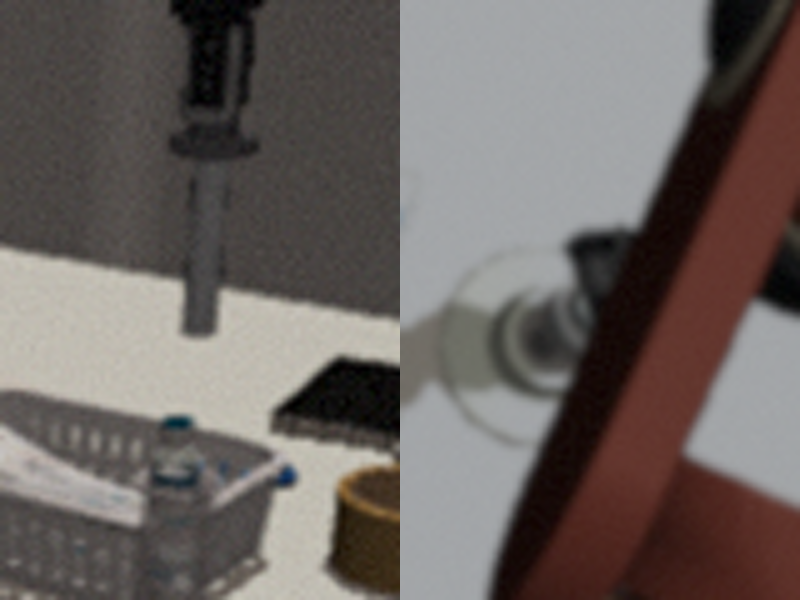

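The rod hangs straight, with its end at (199,330) in the crop and its disc at (214,145). It sits about 3 mm off the vial's axis (cap at (178,424)), so I'll correct that and descend.

Emit:
{"op": "carry_out", "data": {
  "rows": [
    [0,0,0,0.012,-0.001,0.03,1],
    [0,0,0,0.012,-0.001,0.06,1],
    [0,0,0,0.012,-0.001,0.09,1],
    [0,0,0,0.012,-0.001,0.11,1],
    [0,0,0,0.012,-0.001,0.11,1]
  ]
}}

```text
t: 12.7
tool_pos: [0.4703, -0.1563, 0.2863]
tool_rot: [-3.104, -0.472, 0.004]
contact_force: [0.6, 0.0, -0.7]
opening: 0.0204
grip_force: 78.7
```

Emit:
{"op": "carry_out", "data": {
  "rows": [
    [0,0,0,0,0,0.006,1],
    [0,0,0,0,0,0.012,1],
    [0,0,0,0,0,0.018,1],
    [0,0,0,0,0,0.024,1],
    [0,0,0,0,0,0.03,1]
  ]
}}

```text
t: 13.2
tool_pos: [0.4711, -0.1568, 0.2794]
tool_rot: [3.106, 0.472, 0.001]
contact_force: [0.5, 1.0, 2.6]
opening: 0.02
grip_force: 78.9
```

Emit:
{"op": "carry_out", "data": {
  "rows": [
    [0,0,0,0,0,0.008,1],
    [0,0,0,0,0,0.016,1],
    [0,0,0,0,0,0.024,1],
    [0,0,0,0,0,0.032,1],
    [0,0,0,0,0,0.04,1]
  ]
}}

```text
t: 13.7
tool_pos: [0.471, -0.1568, 0.2671]
tool_rot: [3.106, 0.472, 0.001]
contact_force: [0.4, 0.0, 3.3]
opening: 0.0201
grip_force: 79.1
```

Emit:
{"op": "carry_out", "data": {
  "rows": [
    [0,0,0,0,0,0.008,1],
    [0,0,0,0,0,0.016,1],
    [0,0,0,0,0,0.024,1],
    [0,0,0,0,0,0.032,1],
    [0,0,0,0,0,0.04,1]
  ]
}}

```text
t: 14.2
tool_pos: [0.4709, -0.1567, 0.2549]
tool_rot: [-3.106, -0.472, -0.0]
contact_force: [0.4, -0.4, 2.8]
opening: 0.0202
grip_force: 79.1
```

Emit:
{"op": "carry_out", "data": {
  "rows": [
    [0,0,0,0,0,0.01,1],
    [0,0,0,0,0,0.02,1],
    [0,0,0,0,0,0.03,1],
    [0,0,0,0,0,0.04,1],
    [0,0,0,0,0,0.05,1]
  ]
}}

```text
t: 14.7
tool_pos: [0.4709, -0.1567, 0.2399]
tool_rot: [3.106, 0.472, 0.0]
contact_force: [0.2, -0.1, 2.0]
opening: 0.0202
grip_force: 79.1
```

Emit:
{"op": "carry_out", "data": {
  "rows": [
    [0,0,0,0,0,0.01,1],
    [0,0,0,0,0,0.02,1],
    [0,0,0,0,0,0.03,1],
    [0,0,0,0,0,0.04,1],
    [0,0,0,0,0,0.046,1]
  ]
}}

```text
t: 15.2
tool_pos: [0.4708, -0.1567, 0.2259]
tool_rot: [-3.106, -0.472, 0.0]
contact_force: [-0.1, 0.4, 1.8]
opening: 0.0204
grip_force: 79.1
```

Emit:
{"op": "carry_out", "data": {
  "rows": [
    [0,0,0,0,0,0.002,1],
    [0,0,0,0,0,0.004,1],
    [0,0,0,0,0,0.006,1],
    [0,0,0,0,0,0.008,1],
    [0,0,0,0,0,0.01,1]
  ]
}}

```text
t: 15.7
tool_pos: [0.471, -0.1567, 0.2234]
tool_rot: [3.106, 0.472, 0.0]
contact_force: [0.3, 0.5, 2.8]
opening: 0.0199
grip_force: 79.1
```

Emit:
{"op": "carry_out", "data": {
  "rows": [
    [0,0,0,0,0,0.0025,1],
    [0,0,0,0,0,0.005,1],
    [0,0,0,0,0,0.0075,1],
    [0,0,0,0,0,0.01,1],
    [0,0,0,0,0,0.012,1]
  ]
}}

```text
t: 16.2
tool_pos: [0.4709, -0.1567, 0.2196]
tool_rot: [-3.106, -0.472, 0.0]
contact_force: [-0.5, 0.7, 2.5]
opening: 0.0204
grip_force: 79.1
```

Emit:
{"op": "carry_out", "data": {
  "rows": [
    [0,0,0,0,0,0.002,1],
    [0,0,0,0,0,0.004,1],
    [0,0,0,0,0,0.006,1],
    [0,0,0,0,0,0.0075,1],
    [0,0,0,0,0,0.009,1]
  ]
}}

```text
t: 16.7
tool_pos: [0.4712, -0.1569, 0.2178]
tool_rot: [3.105, 0.472, 0.001]
contact_force: [-0.9, -0.0, 6.5]
opening: 0.0204
grip_force: 79.3
```

Emit:
{"op": "carry_out", "data": {
  "rows": [
    [0,0,0,0,0,0.002,1],
    [0,0,0,0,0,0.004,1],
    [0,0,0,0,0,0.004,1]
  ]
}}

```text
t: 17.0
tool_pos: [0.4714, -0.1571, 0.2173]
tool_rot: [3.105, 0.472, 0.002]
contact_force: [-0.5, 0.7, 6.8]
opening: 0.0199
grip_force: 79.7
```

Emit:
{"op": "carry_out", "data": {
  "rows": [
    [0,0,0,0,0,0.002,1],
    [0,0,0,0,0,0.004,1],
    [0,0,0,0,0,0.004,1]
  ]
}}

```text
t: 17.3
tool_pos: [0.4717, -0.1572, 0.2169]
tool_rot: [3.104, 0.472, 0.003]
contact_force: [-0.9, 0.5, 9.4]
opening: 0.0202
grip_force: 79.9
```

Emit:
{"op": "carry_out", "data": {
  "rows": [
    [0,0,0,0,0,0.003,1],
    [0,0,0,0,0,0.006,1],
    [0,0,0,0,0,0.006,1]
  ]
}}

```text
t: 17.6
tool_pos: [0.4721, -0.1576, 0.2161]
tool_rot: [3.103, 0.472, 0.005]
contact_force: [-1.0, -0.1, 12.5]
opening: 0.0201
grip_force: 80.3
```

Emit:
{"op": "carry_out", "data": {
  "rows": [
    [0,0,0,0,0,0.003,1],
    [0,0,0,0,0,0.003,1]
  ]
}}

```text
t: 17.8
tool_pos: [0.4722, -0.1577, 0.2158]
tool_rot: [3.102, 0.472, 0.006]
contact_force: [-2.5, -0.1, 14.4]
opening: 0.0202
grip_force: 80.5
```

Emit:
{"op": "carry_out", "data": {
  "rows": [
    [0,0,0,0,0,0,1],
    [0,0,0,0,0,0,1],
    [0,0,0,0,0,0,1],
    [0,0,0,0,0,0,1],
    [0,0,0,0,0,0,1]
  ]
}}

```text
t: 18.3
tool_pos: [0.4722, -0.1577, 0.2158]
tool_rot: [3.102, 0.472, 0.006]
contact_force: [-2.0, 0.7, 14.9]
opening: 0.02
grip_force: 80.5
```

Emit:
{"op": "carry_out", "data": {
  "rows": [
    [0,0,0,0,0,0,1],
    [0,0,0,0,0,0,1],
    [0,0,0,0,0,-0.01,1],
    [0,0,0,0,0,-0.03,1],
    [0,0,0,0,0,-0.06,1]
  ]
}}

```text
t: 18.8
tool_pos: [0.47, -0.1563, 0.2286]
tool_rot: [-3.104, -0.472, 0.004]
contact_force: [0.1, -0.5, -0.9]
opening: 0.0202
grip_force: 78.8
```

Emit:
{"op": "carry_out", "data": {
  "rows": [
    [0,0,0,0,0,-0.06,1],
    [0,0,0,0,0,-0.13,1],
    [0,0,0,0,0,-0.2,1],
    [0,0,0,0,0,-0.3,1],
    [0,0,0,0,0,-0.32,1]
  ]
}}

```text
t: 19.3
tool_pos: [0.4719, -0.1572, 0.3294]
tool_rot: [3.103, 0.472, 0.007]
contact_force: [-0.8, -0.7, -0.1]
opening: 0.0203
grip_force: 78.7
```

Run:
```python
from h import *
import pickle
c=cams();pickle.dump(c,open("c4.pkl","wb"));o=get_obs();print(o["tool_pos"],o["tool_rot"],o["contact_force"])
go([.4965,.052,.33],[-3.106,-.472,0])
s=c["scene"];p=o["tool_pos"];print(px(s,[[.471,-.157,.123],p-[.0018,.0006,.095],p-[.0018,.0006,.012]]))
a=cv2.resize(s["img"][90:240,330:410],(320,600),interpolation=cv2.INTER_CUBIC)
cv2.imwrite("pics/v5.png",a)
```

```text
[ 0.47124165 -0.15685809  0.32659252] [3.10496666e+00 4.72181303e-01 2.04734222e-03] [-0.28937935  0.11671066 -1.17037752]
shift [ 0.2874 -0.6397 -0.0117] turn [ 0.0003 -0.0004  0.0001]
[[364.46165496 198.77361444]
 [368.36844068 153.70757297]
 [371.14729239 115.53487412]]
```

View pics/v5.png

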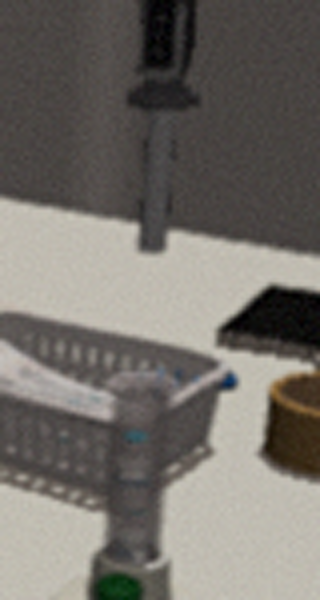

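The upper cap is now at (136,436) in the crop, i.e. native (364,199), which matches a top at z≈123 mm. The rod has come out clean, so back to the stand.

Emit:
{"op": "carry_out", "data": {
  "rows": [
    [0,0,0,0.07,-0.155,0,1],
    [0,0,0,0.14,-0.311,0,1],
    [0,0,0,0.21,-0.467,0,1],
    [0,0,0,0.27,-0.6,0,1],
    [0,0,0,0.287,-0.64,0,1]
  ]
}}

```text
t: 19.9
tool_pos: [0.4951, 0.0559, 0.3232]
tool_rot: [-3.103, -0.48, 0.006]
contact_force: [-0.6, -0.2, -0.6]
opening: 0.0203
grip_force: 78.9
```

Emit:
{"op": "carry_out", "data": {
  "rows": [
    [0,0,0,0,0,0.12,1],
    [0,0,0,0,0,0.25,1],
    [0,0,0,0,0,0.35,1],
    [0,0,0,0,0,0.47,1],
    [0,0,0,0,0,0.5,1]
  ]
}}

```text
t: 20.4
tool_pos: [0.492, 0.0519, 0.1691]
tool_rot: [-3.104, -0.471, 0.018]
contact_force: [-0.9, -0.3, -1.0]
opening: 0.0198
grip_force: 78.9
```

Emit:
{"op": "carry_out", "data": {
  "rows": [
    [0,0,0,0,0,0,1],
    [0,0,0,0,0,0,1]
  ]
}}

```text
t: 20.6
tool_pos: [0.4967, 0.0519, 0.1771]
tool_rot: [3.106, 0.472, 0.002]
contact_force: [-0.1, 0.3, -0.4]
opening: 0.0203
grip_force: 78.9
```

Run:
```python
from h import *
o=get_obs();print(o["tool_pos"],o["tool_rot"],o["contact_force"]);go([.4967,.0521,.155],[-3.106,-.472,0])
c=cams();s=c["scene"]
a=cv2.resize(s["img"][200:300,265:345],(480,600),interpolation=cv2.INTER_CUBIC)
cv2.imwrite("pics/v6.png",a); print(px(s,[[.4955,.051,.052]]))
```

```text
[0.49669466 0.05191116 0.17705275] [3.10562322e+00 4.71673102e-01 2.09971951e-03] [-0.09114907  0.26797093 -0.35325096]
shift [ 0.0001 -0.0006  0.0735] turn [ 0.0002 -0.0004 -0.0001]
[[300.9389545  259.38488864]]
```

View pics/v6.png

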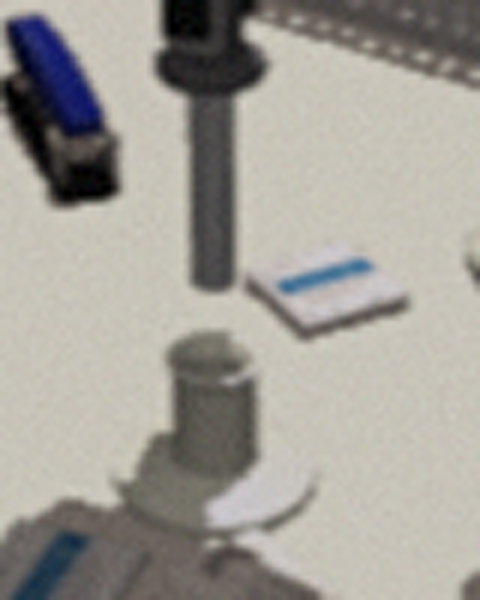

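The rod end at (213,285) is centred over the stand mouth at (213,358). Lowering.

Emit:
{"op": "carry_out", "data": {
  "rows": [
    [0,0,0,0,0,0.05,1],
    [0,0,0,0,0,0.09,1],
    [0,0,0,0,0,0.11,1],
    [0,0,0,0,0,0.13,1],
    [0,0,0,0,0,0.15,1]
  ]
}}

```text
t: 21.2
tool_pos: [0.4959, 0.0522, 0.1302]
tool_rot: [-3.106, -0.472, 0.001]
contact_force: [0.3, -0.2, -1.0]
opening: 0.0199
grip_force: 78.9
```

Emit:
{"op": "carry_out", "data": {
  "rows": [
    [0,0,0,0,0,0.02,1],
    [0,0,0,0,0,0.045,1],
    [0,0,0,0,0,0.07,1],
    [0,0,0,0,0,0.09,1],
    [0,0,0,0,0,0.095,1]
  ]
}}

```text
t: 21.7
tool_pos: [0.4954, 0.0522, 0.1013]
tool_rot: [-3.106, -0.472, 0.003]
contact_force: [-0.1, -0.2, -1.6]
opening: 0.0198
grip_force: 78.9
```

Emit:
{"op": "carry_out", "data": {
  "rows": [
    [0,0,0,0,0,0.003,1],
    [0,0,0,0,0,0.007,1],
    [0,0,0,0,0,0.007,1]
  ]
}}

```text
t: 22.0
tool_pos: [0.4962, 0.0522, 0.1005]
tool_rot: [3.106, 0.472, 0.001]
contact_force: [0.3, -0.1, -0.4]
opening: 0.0202
grip_force: 78.9
```

Emit:
{"op": "carry_out", "data": {
  "rows": [
    [0,0,0,0,0,0.003,0.4],
    [0,0,0,0,0,0.003,0],
    [0,0,0,0,0,0.003,-0.5],
    [0,0,0,0,0,0.003,-1],
    [0,0,0,0,0,0.003,-1]
  ],
  "force": 20
}}

```text
t: 22.5
tool_pos: [0.4962, 0.0522, 0.0996]
tool_rot: [3.106, 0.472, 0.0]
contact_force: [0.7, 0.9, 0.2]
opening: 0.0818
grip_force: 0.0
```

Emit:
{"op": "carry_out", "data": {
  "rows": [
    [0,0,0,0,0,-0.05,-1],
    [0,0,0,0,0,-0.15,-1],
    [0,0,0,0,0,-0.3,-1],
    [0,0,0,0,0,-0.45,-1],
    [0,0,0,0,0,-0.6,-1]
  ]
}}

```text
t: 23.0
tool_pos: [0.4958, 0.0522, 0.2825]
tool_rot: [3.106, 0.472, 0.002]
contact_force: [0.6, -0.0, 0.1]
opening: 0.0858
grip_force: 0.0
```

Emit:
{"op": "carry_out", "data": {
  "rows": [
    [0,0,0,0,0,0,-1],
    [0,0,0,0,0,0,-1],
    [0,0,0,0,0,0,-1]
  ]
}}

```text
t: 23.3
tool_pos: [0.4955, 0.0522, 0.2787]
tool_rot: [-3.106, -0.472, 0.002]
contact_force: [0.3, 0.3, -0.5]
opening: 0.0855
grip_force: 0.0
```

Run:
```python
from h import *
c=cams();s=c["scene"]
a=cv2.resize(s["img"][170:320,190:390],(800,600),interpolation=cv2.INTER_CUBIC)
cv2.imwrite("pics/v7.png",a)
```

```text
(no output)
```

View pics/v7.png

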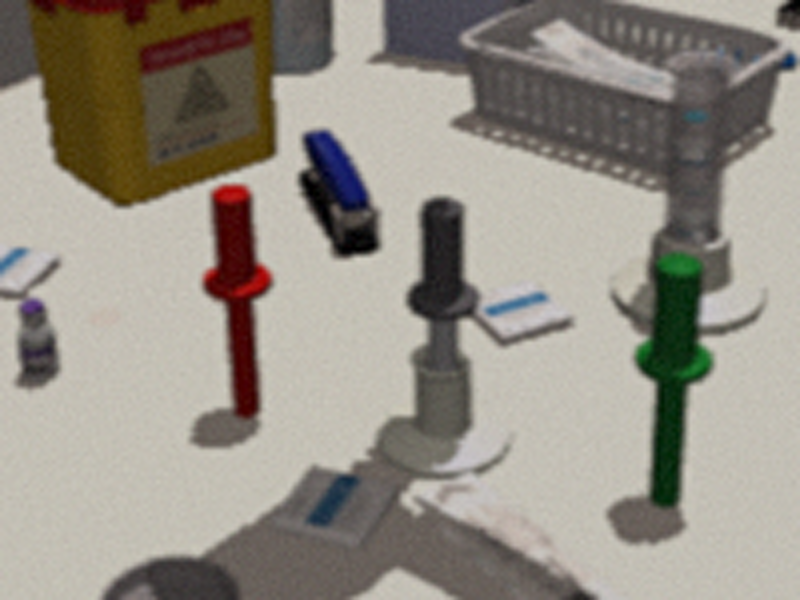

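The rod is upright in its stand, from its top at (442,205) to the socket at (442,400). The vials are down in the tube, with the upper cap at (697,117). The used vial (37,340) and stapler (340,190) are untouched, and the gripper is clear.

```bash
python3 -c "
from station import finish_job
print(finish_job())"
```

```text
the job is handed in; nothing more can be done
None
```

The job is handed in: both vials are bottomed out in the tube, pressed at about 15–16 N for over half a second, and the rod is back upright in its stand, with the used vial and stapler left where they were (about 23 s of the 72 s allowed).

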